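# Shim the canister under the spring-up hold-down arm and hold it down

## Task

On the salvage bench a pump canister sits too low in its fixture: the spring-up hold-down arm reaches its own stop before its rubber bumper touches the canister's lid. Lay steel shims flat and squarely one on another in the middle of the lid until pressing the arm down clamps the stack before the arm reaches its stop, using no more shims than that takes and leaving the spare ones lying flat on the bench. Finish while holding the arm down firmly on the stack with about 10 N or more and do not let go, because it springs up; leave the other things on the bench alone.

Things in the scene. Friction and masses are not known exactly. Their poses are not given: they have to be found in the camera images.
- fixture: dark steel base plate with an aluminium ring nest 104 mm across (rim 37 mm above the bench) that holds the canister, and a grey two-cheek hinge post 60 mm wide, 117 mm high, 140 mm away from the canister axis. It is bolted to the bench. Origin: on the canister's axis at bench height; x points level from the canister towards the hinge post, z up
- canister_top (a point): centre of the flat round black lid of the white plastic canister, 84 mm across, standing fixed in the nest. How high it stands differs: the lid is 57 to 74 mm above the bench
- hold_arm (a joint): hinge of the hold-down arm in rad: 0 = level, on its own hard stop; 1.25 = sprung fully up (a spring lifts it there whenever it is not held). The arm is a flat grey bar 26 mm wide, 10 mm thick, running from the hinge over the canister to the fixture's -x side. Holding it level takes about 2 N at the grip; pressing harder loads the stack (or the stop)
- clamp_bumper (a point): lowest point of the rounded black rubber bumper, 40 mm wide, under the arm, 140 mm from the hinge and over the lid's centre when the arm is level. At joint 0 it is 85 mm above the bench, so the gap to the bare lid is 11 to 28 mm; here 10 mm of height is 0.071 rad of the joint
- clamp_hinge (a point): hinge axis of the hold-down arm, midway between the post's cheeks, 105 mm above the bench; the axis is level, along the fixture's y, and raising the arm is a positive turn about y
- clamp_grip (a point): middle of the upper face of the arm's black grip (140 to 220 mm from the hinge, 30 mm wide, 14 mm thick), 190 mm from the hinge and 7 mm above the arm's mid-plane (its axes turn with the arm: x along the arm towards the hinge, z out of its upper face). When the arm is up this face looks away from the robot, towards the fixture's +x side
- shim_1: one of four identical bare steel shims lying flat on the bench: a plate 50 mm (its x) by 40 mm (its y), 10 mm thick, with a pull tab 16 mm wide reaching 17 mm beyond the plate at its +x end; 0.1 to 0.17 kg. Origin: centre of the 50 x 40 plate's underside (tab not counted); z is the plate's upward normal
- shim_2: one of four identical bare steel shims lying flat on the bench: a plate 50 mm (its x) by 40 mm (its y), 10 mm thick, with a pull tab 16 mm wide reaching 17 mm beyond the plate at its +x end; 0.1 to 0.17 kg. Origin: centre of the 50 x 40 plate's underside (tab not counted); z is the plate's upward normal
- shim_3: one of four identical bare steel shims lying flat on the bench: a plate 50 mm (its x) by 40 mm (its y), 10 mm thick, with a pull tab 16 mm wide reaching 17 mm beyond the plate at its +x end; 0.1 to 0.17 kg. Origin: centre of the 50 x 40 plate's underside (tab not counted); z is the plate's upward normal
- shim_4: one of four identical bare steel shims lying flat on the bench: a plate 50 mm (its x) by 40 mm (its y), 10 mm thick, with a pull tab 16 mm wide reaching 17 mm beyond the plate at its +x end; 0.1 to 0.17 kg. Origin: centre of the 50 x 40 plate's underside (tab not counted); z is the plate's upward normal
- flange_cover: bystander: loose domed aluminium flange cover, 80 mm across, 24 mm high. Origin: centre of its underside
- lock_collar: bystander: loose black plastic collar, 52 mm across, 34 mm high, stepped to 32 mm. Origin: centre of its underside
- hose_ring: bystander: loose steel hose ring lying flat, 48 mm across, 14 mm high. Origin: centre of its underside
Things that resemble listed ones, but are neither listed nor needed, are in the scene too. Leave any pink or red look-alike of the shim_4 alone. What is shaped like the shim_3 but blue is not meant.

How it is judged (in metres and radians):
At the end, for the whole second after the job is handed in: Robot holds the arm (over 2 N), its bumper bears on a stacked shim with over 4 N, arm under 0.095 rad above its stop (one shim + 3 mm). Each shim lies at rest, flat on the bench or flat in the stack (within 16 mm of the lid centre, tilt under 0.12 rad) (value of joint hold_arm below 0.095 rad and velocity of joint hold_arm below 0.05 rad/s and ((contact force between hold_arm and shim_1 above 4 N and (horizontal distance between shim_1 and canister_top below 0.016 m and height (world z) of shim_1 above 0.045 m and angle between shim_1's own z axis and vertical below 0.12 rad)) or (contact force between hold_arm and shim_2 above 4 N and (horizontal distance between shim_2 and canister_top below 0.016 m and height (world z) of shim_2 above 0.045 m and angle between shim_2's own z axis and vertical below 0.12 rad)) or (contact force between hold_arm and shim_3 above 4 N and (horizontal distance between shim_3 and canister_top below 0.016 m and height (world z) of shim_3 above 0.045 m and angle between shim_3's own z axis and vertical below 0.12 rad)) or (contact force between hold_arm and shim_4 above 4 N and (horizontal distance between shim_4 and canister_top below 0.016 m and height (world z) of shim_4 above 0.045 m and angle between shim_4's own z axis and vertical below 0.12 rad))) and contact force between any of the fingers, the arm and hold_arm above 2 N and ((horizontal distance between shim_1 and canister_top below 0.016 m and height (world z) of shim_1 above 0.045 m and angle between shim_1's own z axis and vertical below 0.12 rad) or (height (world z) of shim_1 below 0.006 m and angle between shim_1's own z axis and vertical below 0.1 rad)) and ((horizontal distance between shim_2 and canister_top below 0.016 m and height (world z) of shim_2 above 0.045 m and angle between shim_2's own z axis and vertical below 0.12 rad) or (height (world z) of shim_2 below 0.006 m and angle between shim_2's own z axis and vertical below 0.1 rad)) and ((horizontal distance between shim_3 and canister_top below 0.016 m and height (world z) of shim_3 above 0.045 m and angle between shim_3's own z axis and vertical below 0.12 rad) or (height (world z) of shim_3 below 0.006 m and angle between shim_3's own z axis and vertical below 0.1 rad)) and ((horizontal distance between shim_4 and canister_top below 0.016 m and height (world z) of shim_4 above 0.045 m and angle between shim_4's own z axis and vertical below 0.12 rad) or (height (world z) of shim_4 below 0.006 m and angle between shim_4's own z axis and vertical below 0.1 rad)) and linear speed of each of shim_1, shim_2, shim_3, shim_4 below 0.02 m/s); the arm keeps its last pose, push and grip.
It fails at once if the flange cover was moved more than 30 mm (distance of flange_cover from where it was at the start of the episode above 0.03 m).
It fails at once if the lock collar was moved more than 30 mm (distance of lock_collar from where it was at the start of the episode above 0.03 m).
It fails at once if the hose ring was moved more than 30 mm (distance of hose_ring from where it was at the start of the episode above 0.03 m).
It also fails if it takes over 72 s, if anything falls off the work surface, if the arm or the gripper's body presses on something with over 40 N, if the wrist force passes 120 N, or if a joint passes its speed limit or range.

## Robot

A 6-joint arm with a two-finger parallel gripper is mounted at the origin on the work surface. World frame = base frame: x ahead of the robot, y to its left, z up, the work surface at z = 0. Lengths are in mm, angles in rad, forces in N, time in s.
With the tool pointing down it reaches from about 275 to 750 mm from the base axis. Payload 10.2 kg.
Tool frame: the origin (TCP) lies on the front face of the gripper's body, between the roots of the fingers; the fingertips stand 73 mm ahead of it and the grasp point (between the pads) lies ctrl.grip_depth ahead of it (ctrl.grip_depth is the distance from the TCP to the grasp point, in mm); z points along the fingers, y is the direction in which the jaws open and shut (so a half turn about z gives the same grasp; the last joint's range is limited). The gripper opens to 85 mm and grips with 20 to 120 N. Pads are 22 mm wide; open, the fingers measure 114 mm over their backs; the gripper's body (76 mm by 85 mm) begins 54 mm behind the grasp point. The pads swing forward as they close: fully open they stand 13 mm farther back than shut.
Start: joints at [-1.559, 0.313, 1.498, -0, 1.331, -0.223], TCP at [122.127, -510.604, 303.894] pointing down, gripper open.
Joint ranges: [-2.94, 2.94], [-0.97, 2.17], [0.19, 2.56], [-1.23, 4.37], [0.02, 3.11], [-2.88, 2.88]. Speed limits (rad/s): [2.39, 2.39, 3.01, 3.14, 3.14, 3.14].

## Interface

Orientations are given as a unit quaternion [w, x, y, z].
In Python, from rig import readout, capture, ctrl, nets gives the robot as it stands. The module is installed in compiled form; this text tells all that it offers.
- The arm moves only by the tool apply_moves, never from a script. Its argument "targets" is a list of rows, each a list of 4 numbers: the shift along the tool's x, y, z in cm, then the turn about the tool's z in degrees. A call has 1 to 8 rows; each row shifts and turns the commanded pose from where the row before left it, along the tool's axes as they then stand; what a row does not reach is not made up. A row lasts 1/10 s, in which the tool goes at most 50 mm and 8.59 degrees, less where a joint would pass 70% of its speed; a pose out of reach is approached as far as the arm can. A call with a gripper value outside its range is refused whole. "grip" is the finger opening in cm, from 0 to 8.54, set as the call begins (left out, the last holds). The fingers move at their own pace and stop on an object; "force" is the grip in N (left out, the last holds). Time passes only in rows, so rows that do not move let the fingers close. It gives the time, the measured TCP pose, the force and the opening at its end, in the units of the state.
- readout.sense(): the state, without advancing time (a new reading comes with each control period).
- capture(name): name is "side" or "top"; returns a dict with "img" (400x640x3 uint8, red, green, blue), "fov_y" (degrees; the focal length in pixels is half the picture's height over the tangent of half this angle, whatever the lens; pixels are square), "cx", "cy" (the principal point, pixels), "eye" and "rotation" of the camera in the world. Camera axes: x right, y down, z forward; pixel columns grow to the right and rows downward; lengths in mm; the calibration is good to about 2 mm. A picture is of the moment at which its call begins. There is no depth.
- ctrl.finish_job(): hands the job in, once; it reports no verdict.
Trained networks look in the newest picture that a camera, given by its name, has taken for a name from the list of things; names that differ only in an ending like _2 or _b are one class to them, and where a whole thing is asked for, a point or a joint stands for the part that bears it (a point fixed in the world has none). Each returns a list of dicts, best first, with "score" (0 to 1); they miss things now and then, are a little off and sometimes report something else, mostly with a low value. They report only what shows in the picture. A call takes as long as a camera call. They do not tell look-alikes from the thing itself.
- nets.boxes_of(camera, target): "location" ([column, row] as shares, 0 to 1, of the picture: columns of its width, rows of its height, amid what is visible of it).
The state is a dict: "time_s": time; "joints": joint angles; "dq": joint speeds; "tau": joint torques, N m; "eef_pos": TCP position; "ee_rot": TCP orientation; "force": force on the tool from outside, world axes, zero at the start; "wrist_torque": the same for the moment, N m; "grip_width": opening from 0.0 (shut) to 1.0 (fully open).
Only numpy, scipy, OpenCV 4.12 (cv2) and the standard library are available. Lean on these libraries where they do the work, as an engineer would, in place of code of your own. Each camera call takes 0.05 s, during which the arm holds its last target.

## Working session

There is one attempt and no reset: what is moved stays moved. The work goes in short steps, Python scripts to look and compute and a tool call to move; the robot and the scene stay as the last step left them, time stands still between calls to the robot, and variables do not carry over. Pictures are saved under pics/ and viewed, and the job is handed in when it is done.

Besides the shell and the picture viewer there is one more tool, called after ">>>" as a command line: name --pt "numbers of a row" for each row, then --argument value for the rest. apply_moves: Moves the arm, as the interface text tells. Its arguments: {"type":"object","properties":{"targets":{"type":"array"},"grip":{"type":"number"},"force":{"type":"number"}},"required":["targets"]}

```bash
mkdir -p pics
cat > h.py <<'E'
import numpy as np, cv2
from rig import readout, capture, ctrl, nets
def snap(n,f):
    c=capture(n); cv2.imwrite('pics/'+f,c['img'][:,:,::-1]); np.savez('pics/'+f+'.npz',**{k:np.array(v) for k,v in c.items()}); return c
E
python3 - <<'E'
from h import *
print(readout.sense()); print(ctrl.grip_depth)
for n in ('top','side'):
    c=snap(n,n+'0.png'); print(n,{k:v for k,v in c.items() if k!='img'})
    for t in ['shim_1','canister_top','clamp_grip','fixture','flange_cover','lock_collar','hose_ring']:
        print(t,[(round(b['score'],2),round(b['location'][0]*640),round(b['location'][1]*400)) for b in nets.boxes_of(n,t)])
E
```

```text
{'time_s': 0.0, 'joints': array([-1.55937181e+00,  3.13471676e-01,  1.49844407e+00,  1.15618907e-06,
        1.33097695e+00, -2.23396965e-01]), 'dq': array([-0.00020291,  0.00113866,  0.00175019, -0.00032126,  0.00243653,
       -0.00078608]), 'tau': array([-3.27529660e-04, -4.12261891e+01, -2.59742206e+01, -1.85993872e-04,
        4.16453855e-03,  3.64220330e-05]), 'eef_pos': array([ 122.13945593, -510.42898227,  303.32128606]), 'ee_rot': array([-6.46312995e-04,  9.93115079e-01,  1.17141011e-01,  6.93225488e-05]), 'force': array([-0.14692091,  0.02178401, -0.03862039]), 'wrist_torque': array([0.02474453, 0.00795761, 0.02847863]), 'grip_width': 0.9985234773266088}
53.900000000000006
top {'fov_y': 55.91695735457393, 'cx': 321.76893732498604, 'cy': 197.51855389961716, 'eye': array([ 444.23623976,  -44.81773481, 1033.51521052]), 'rotation': array([ 0.03379764, -0.70011421,  0.71236806, -0.0350651 ])}
shim_1 [(0.85, 467, 225), (0.8, 382, 242), (0.78, 250, 161), (0.77, 206, 140), (0.7, 434, 262), (0.65, 432, 215), (0.64, 214, 187), (0.62, 392, 191)]
canister_top [(0.56, 301, 201)]
clamp_grip [(0.64, 303, 154)]
fixture [(0.65, 307, 183)]
flange_cover [(0.62, 229, 244)]
lock_collar [(0.67, 168, 221)]
hose_ring [(0.54, 427, 175), (0.35, 393, 189)]
side {'fov_y': 54.81580063012295, 'cx': 319.47693295465047, 'cy': 199.57803207202397, 'eye': array([ 75.30056094, 655.9814833 , 912.8153543 ]), 'rotation': array([ 0.11011212, -0.25879526,  0.88425905, -0.37280861])}
shim_1 [(0.82, 207, 262), (0.72, 337, 185), (0.69, 250, 273), (0.67, 286, 160), (0.66, 375, 204), (0.66, 253, 245), (0.51, 391, 160)]
canister_top [(0.73, 308, 223)]
clamp_grip [(0.76, 285, 162)]
fixture [(0.66, 287, 215), (0.43, 248, 276)]
flange_cover [(0.67, 303, 297)]
lock_collar [(0.89, 240, 331)]
hose_ring [(0.68, 348, 159), (0.59, 284, 163)]
```

Run:
```python
import cv2
a=cv2.imread('pics/top0.png'); cv2.imwrite('pics/top0c.png',cv2.resize(a[110:300,120:500],(800,400),interpolation=cv2.INTER_CUBIC))
a=cv2.imread('pics/side0.png'); cv2.imwrite('pics/side0c.png',cv2.resize(a[120:360,150:470],(800,600),interpolation=cv2.INTER_CUBIC))
```

```text
(no output)
```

View pics/top0.png

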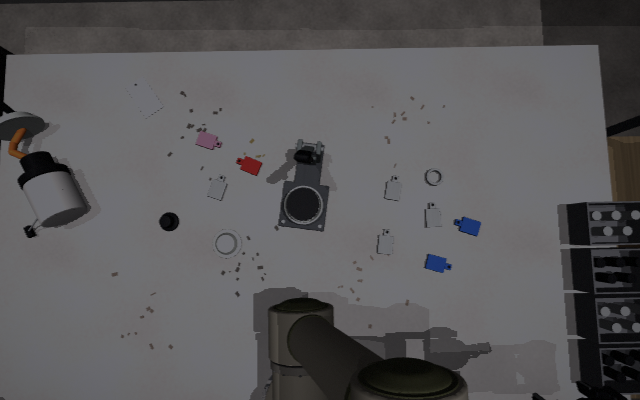

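View pics/top0c.png

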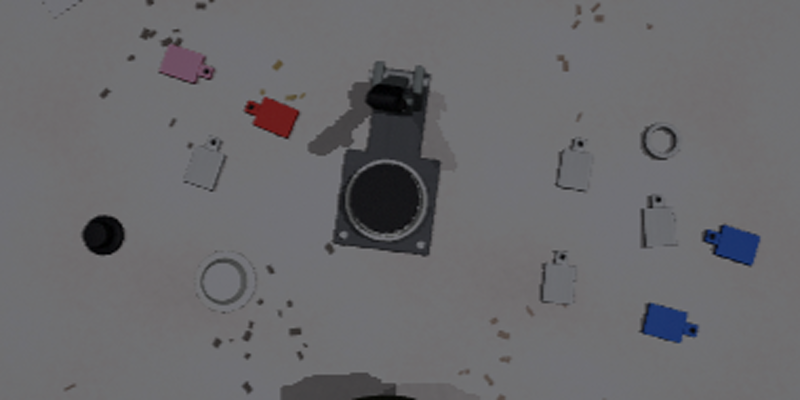

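View pics/side0c.png

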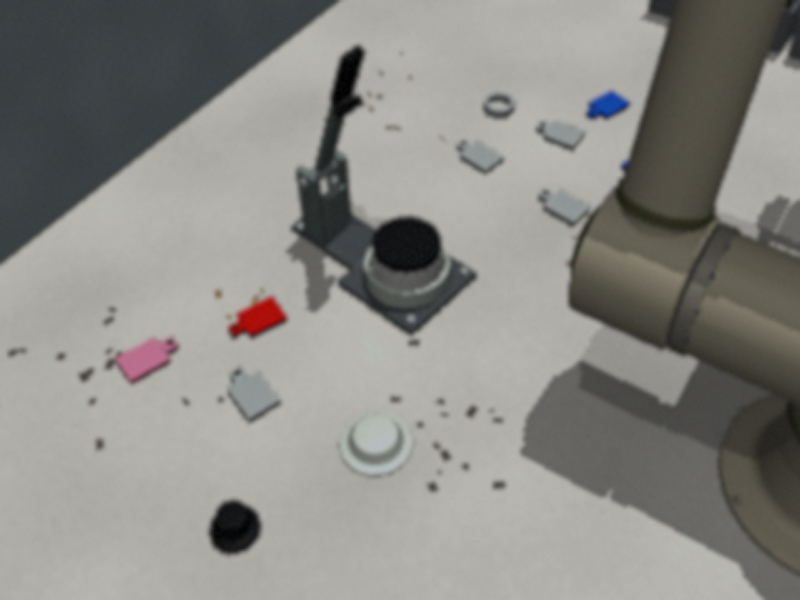

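The four grey shims in the top image are at (392,190), (432,216), (385,243) and (217,187). The look-alikes are pink (208,141), red (250,165) and blue (467,226), (437,263). The task says bare steel, so only the grey ones fit. Next I'll locate everything metrically and check an enlarged crop.

```bash
cat >> h.py <<'E'
from scipy.spatial.transform import Rotation as R
def load(f):
    return dict(np.load('pics/'+f+'.npz'))
def K(c): return 200/np.tan(np.radians(float(c['fov_y']))/2)
def rot(c):
    q=c['rotation']; return R.from_quat([q[1],q[2],q[3],q[0]]).as_matrix()
def ray(c,u,v):
    f=K(c); d=rot(c)@np.array([(u-c['cx'])/f,(v-c['cy'])/f,1]); return c['eye'],d/np.linalg.norm(d)
def onz(c,u,v,z):
    e,d=ray(c,u,v); return e+d*(z-e[2])/d[2]
def proj(c,P):
    p=(np.asarray(P,float)-c['eye'])@rot(c); f=K(c); return np.stack([p[...,0]/p[...,2]*f+c['cx'],p[...,1]/p[...,2]*f+c['cy']],-1)
def tri(rs):
    A=np.zeros((3,3));b=np.zeros(3)
    for e,d in rs:
        M=np.eye(3)-np.outer(d,d);A+=M;b+=M@e
    return np.linalg.solve(A,b)
E
python3 - <<'E'
from h import *
t=load('top0.png');s=load('side0.png')
for n,u,v in [('A',392,190),('B',432,216),('C',385,243),('D',217,187),('lid',303,204),('flange',229,244),('collar',168,221),('ring',433,177),('armtip?',308,154)]:
    print(n,onz(t,u,v,10).round(), 'z65',onz(t,u,v,65).round())
for n,u,v in [('A',342,183),('B',375,173),('C',375,203),('D',252,278),('flange',300,297)]:
    print('side',n,onz(s,u,v,10).round())
im=t['img'][:,:,::-1]
cv2.imwrite('pics/c1.png',np.hstack([cv2.resize(im[165:260,365:460],(500,500),interpolation=4),cv2.resize(im[165:205,195:235],(300,300),interpolation=4)[:].copy() if 0 else cv2.resize(im[160:260,260:320],(300,500),interpolation=4)]))
im=s['img'][:,:,::-1]
cv2.imwrite('pics/c2.png',cv2.resize(im[130:260,260:400],(800,743)[:2] if 0 else (640,594),interpolation=4))
E
```

```text
A [ 562. -240.   10.] z65 [ 555. -229.   65.]
B [ 489. -346.   10.] z65 [ 486. -330.   65.]
C [ 418. -216.   10.] z65 [ 419. -207.   65.]
D [578. 239.  10.] z65 [571. 223.  65.]
lid [527.   4.  10.] z65 [523.   1.  65.]
flange [423. 205.  10.] z65 [424. 191.  65.]
collar [487. 370.  10.] z65 [485. 348.  65.]
ring [ 596. -354.   10.] z65 [ 587. -337.   65.]
armtip? [666. -12.  10.] z65 [654. -13.  65.]
side A [ 555. -236.   10.]
side B [ 482. -347.   10.]
side C [ 413. -209.   10.]
side D [566. 240.  10.]
side flange [420. 218.  10.]
```

View pics/c1.png

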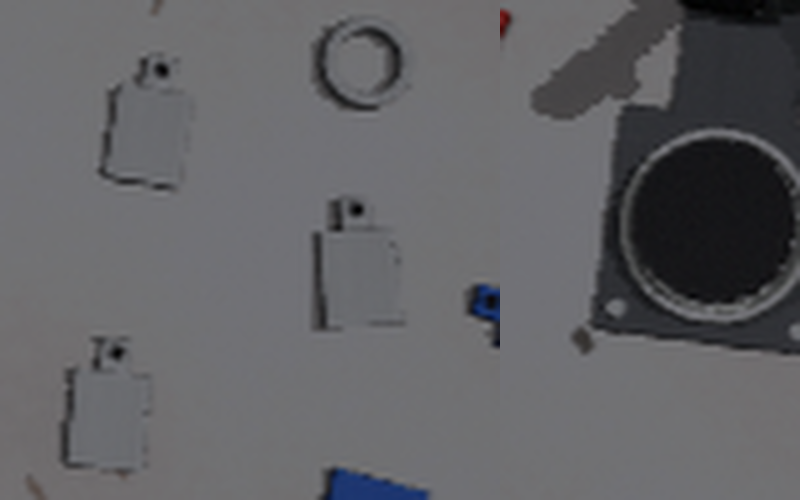

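View pics/c2.png

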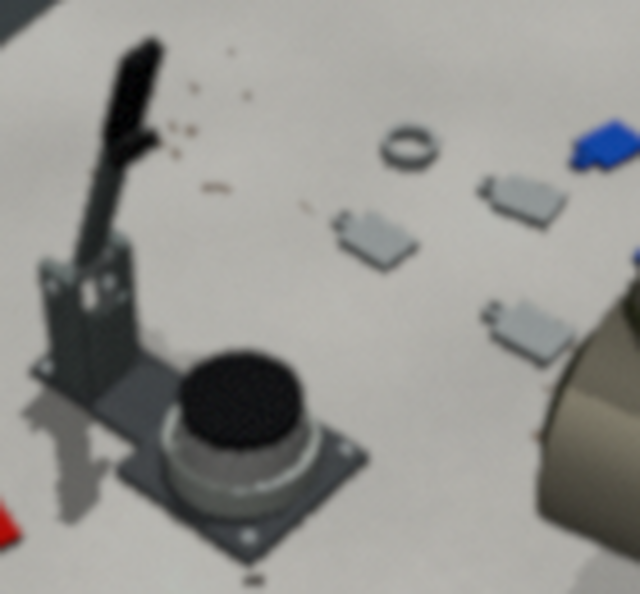

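Run:
```python
from h import *
t=load('top0.png');s=load('side0.png')
def tile(c,u,v,h=14,S=266):
    im=c['img'][:,:,::-1][v-h:v+h,u-h:u+h].astype(float)
    im=np.clip((im-im.min())*255/(im.max()-im.min()),0,255).astype(np.uint8)
    o=cv2.resize(im,(S,S),interpolation=cv2.INTER_NEAREST)
    for k in range(0,2*h,4):
        p=int(k*S/(2*h)); cv2.line(o,(p,0),(p,4),(0,255,0));cv2.line(o,(0,p),(4,p),(0,255,0))
    cv2.putText(o,f'{u-h},{v-h}',(8,20),0,.5,(0,0,255)); return o
cv2.imwrite('pics/t1.png',np.vstack([np.hstack([tile(t,392,190),tile(t,432,216),tile(t,385,243)]),np.hstack([tile(s,342,183),tile(s,375,174),tile(s,375,203)])]))
print(tri([ray(t,303.2,204.4),ray(s,312.9,217.5)]))
```

```text
[521.40898793   0.53064542  65.70089866]
```

View pics/t1.png

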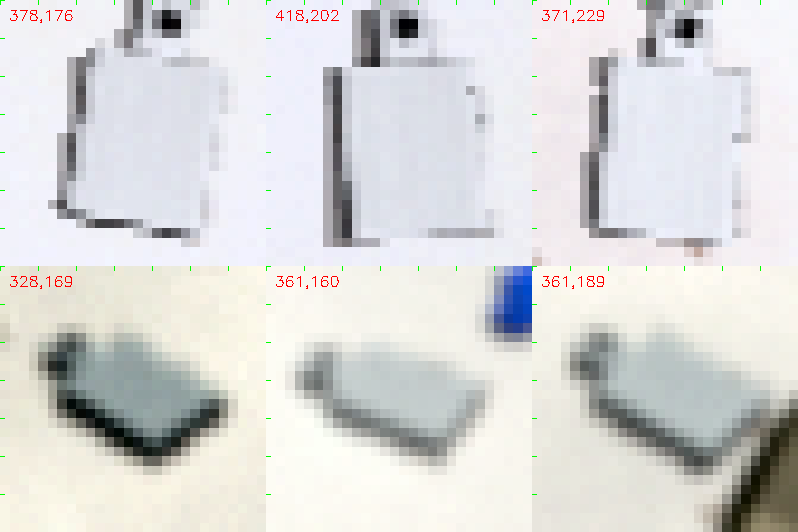

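Run:
```python
from h import *
from scipy.optimize import least_squares
t=load('top0.png');s=load('side0.png')
T={'A':((378,176),[(95,52),(222,66),(198,238),(74,212)]),'B':((418,202),[(79,62),(212,65),(224,235),(87,240)]),'C':((371,229),[(78,58),(213,68),(203,240),(70,232)])}
S={'A':((328,169),[(60,129),(118,72),(225,134),(155,181)]),'B':((361,160),[(62,134),(84,79),(221,119),(171,174)]),'C':((361,189),[(63,132),(123,74),(243,132),(171,186)])}
m=np.array([(25,20,10),(25,-20,10),(-25,-20,10),(-25,20,10)],float)
def P(p):
    c,q=np.cos(p[2]),np.sin(p[2]); M=m.copy(); M[:,0]=p[0]+c*m[:,0]-q*m[:,1]; M[:,1]=p[1]+q*m[:,0]+c*m[:,1]; return M
for k in 'ABC':
    px={0:np.array(T[k][0])+np.array(T[k][1])/9.5-.5,1:np.array(S[k][0])+np.array(S[k][1])/9.5-.5}
    for use in ([0],[1],[0,1]):
        f=lambda p: np.concatenate([(proj([t,s][i],P(p))-px[i]).ravel() for i in use])
        r=least_squares(f,[500,-250,0]); print(k,use,r.x[:2].round(1),np.degrees(r.x[2]).round(1),np.sqrt(np.mean(r.fun**2)).round(2))
# fixture plate/post
for u,v in [(303.2,204.4),(309,142)]: print(onz(t,u,v,66))
```

```text
A [0] [ 560.4 -242.6] -9.8 0.54
A [1] [ 557.4 -240.8] -8.6 0.4
A [0, 1] [ 559.5 -242.4] -9.5 0.57
B [0] [ 485.  -349.6] 0.2 0.26
B [1] [ 483.9 -347.3] 5.3 0.6
B [0, 1] [ 484.8 -349.2] 1.6 0.57
C [0] [ 414.8 -216.8] -4.9 0.3
C [1] [ 410.8 -214.5] -7.9 0.49
C [0, 1] [ 413.4 -216.4] -5.8 0.65
[521.80185656   0.7431147   66.        ]
[685.34831802 -16.50018875  66.        ]
```

>>> apply_moves --pt "0 0 0 8" --pt "0 0 0 8" --pt "0 0 0 3" --pt "0 0 0 0" --grip 6.0

```text
time_s: 1.2
eef_pos: [122.1, -510.6, 303.9]
ee_rot: [-0.0, 0.999, -0.049, 0.0]
force: [-0.4, -0.5, -1.1]
grip_width: 0.702
```

```bash
cat >> h.py <<'E'
def state():
    s=readout.sense(); q=s['ee_rot']; M=R.from_quat([q[1],q[2],q[3],q[0]]).as_matrix(); return s,M
def go(x,y,z):
    s,M=state(); d=M.T@(np.array([x,y,z])-s['eef_pos'])/10
    print('t',s['time_s'],'pos',s['eef_pos'].round(1),'yaw',np.degrees(np.arctan2(M[1,0],M[0,0])).round(2),'grip',s['grip_width'],'F',s['force'].round(1),'tool delta cm',d.round(2))
E
python3 - <<'E'
from h import *
go(413,-216,150)
t=load('top0.png')
def q(x,y): return 120+x*380/800-.5,110+y*190/400-.5
p=[onz(t,*q(*a),117)[:2] for a in [(378,72),(424,77)]]; print(p, np.mean(p,0))
b=[onz(t,*q(*a),8)[:2] for a in [(347,150),(332,244),(430,254),(439,159)]]; print(b)
for i,j in((1,0),(2,3)): d=b[j]-b[i]; print(np.degrees(np.arctan2(d[1],d[0])))
d=np.mean(p,0)-np.array([521.6,.6]); print(np.degrees(np.arctan2(d[1],d[0])),np.hypot(*d))
E
```

```text
t 1.2 pos [ 122.1 -510.6  303.9] yaw -5.57 grip 0.7019956773854388 F [-0.4 -0.5 -1.1] tool delta cm [ 26.09 -32.14  15.39]
[array([668.76709335,   6.72327115]), array([661.84389408, -47.31860633])] [665.30549372 -20.29766759]
[array([592.48769459,  54.47916641]), array([470.50082191,  74.76194219]), array([455.45867582, -51.35646727]), array([578.58237608, -65.29210347])]
-9.440216148937193
-6.457485813442533
-8.273960254696403 145.21701496441776
```

>>> apply_moves --pt "2.9 -3.57 0 0" --pt "2.9 -3.57 0 0" --pt "2.9 -3.57 0 0" --pt "2.9 -3.57 0 0" --pt "2.9 -3.57 0 0" --pt "2.9 -3.57 0 0" --pt "2.9 -3.57 0 0" --pt "2.9 -3.57 0 0"

```text
time_s: 2.0
eef_pos: [381.7, -247.2, 304.1]
ee_rot: [0.0, 0.999, -0.048, 0.0]
force: [0.2, -1.0, -0.6]
grip_width: 0.703
```

>>> apply_moves --pt "2.9 -3.57 0 0" --pt "0 0 4.5 0" --pt "0 0 4.5 0" --pt "0 0 4.5 0" --pt "0 0 2.5 0" --pt "0 0 0 0"

```text
time_s: 2.6
eef_pos: [411.9, -215.1, 141.3]
ee_rot: [-0.002, 0.999, -0.048, -0.002]
force: [-1.0, -0.7, 0.6]
grip_width: 0.703
```

Run:
```python
from h import *
go(413,-216,75)
c=snap('top','top1.png'); s=snap('side','side1.png')
a=cv2.resize(c['img'][190:300,330:450,::-1],(400,367),interpolation=4);b=cv2.resize(s['img'][110:240,320:440,::-1],(340,367),interpolation=4)
cv2.imwrite('pics/v1.png',np.hstack([a,b]))
```

```text
t 2.6 pos [ 411.9 -215.1  141.3] yaw -5.46 grip 0.7027259612120808 F [-1.  -0.7  0.6] tool delta cm [0.15 0.1  6.63]
```

View pics/v1.png

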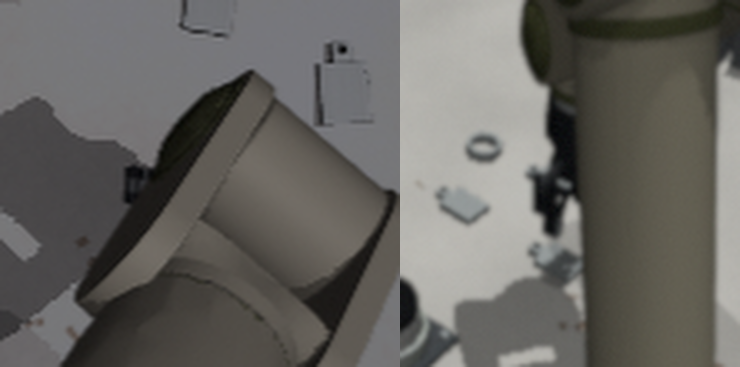

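>>> apply_moves --pt "0.1 0.1 3 0" --pt "0 0 2.5 0" --pt "0 0 0.9 0" --pt "0 0 0.2 0" --pt "0 0 0 0"

```text
time_s: 3.2
eef_pos: [414.4, -217.6, 79.2]
ee_rot: [0.001, 0.999, -0.048, 0.001]
force: [0.1, -0.4, 0.3]
grip_width: 0.698
```

>>> apply_moves --pt "0 0 0.2 0" --pt "0 0 0 0"

```text
time_s: 3.4
eef_pos: [414.1, -217.3, 76.6]
ee_rot: [0.0, 0.999, -0.048, 0.001]
force: [-0.6, -0.4, 0.2]
grip_width: 0.702
```

>>> apply_moves --pt "0 0 0.2 0" --pt "0 0 0.2 0" --pt "0 0 0 0" --pt "0 0 0 0"

```text
time_s: 3.8
eef_pos: [413.9, -217.1, 71.9]
ee_rot: [-0.0, 0.999, -0.048, -0.0]
force: [0.4, 0.1, -0.0]
grip_width: 0.704
```

>>> apply_moves --pt "0 0 0 0" --pt "0 0 0 0" --pt "0 0 0 0" --pt "0 0 0 0" --grip 3.0 --force 40

```text
time_s: 4.2
eef_pos: [413.9, -217.2, 72.3]
ee_rot: [0.0, 0.999, -0.048, 0.0]
force: [-2.0, 1.9, 5.4]
grip_width: 0.455
```

>>> apply_moves --pt "0 0 -0.5 0" --pt "0 0 -2 0" --pt "0 0 -4 0" --pt "0 0 -4 0" --pt "0 0 -2.5 2.5" --pt "0 0 0 0"

```text
time_s: 4.8
eef_pos: [414.7, -217.8, 205.0]
ee_rot: [0.002, 0.998, -0.07, 0.003]
force: [0.3, 0.5, -1.4]
grip_width: 0.456
```

Run:
```python
from h import *
go(521.5,0.6,205)
s=snap('side','side2.png')
cv2.imwrite('pics/v2.png',cv2.resize(s['img'][80:240,280:440,::-1],(600,600),interpolation=4))
```

```text
t 4.8 pos [ 414.7 -217.8  205. ] yaw -8.08 grip 0.4560868439313563 F [ 0.3  0.5 -1.4] tool delta cm [  7.51 -23.12  -0.04]
```

View pics/v2.png

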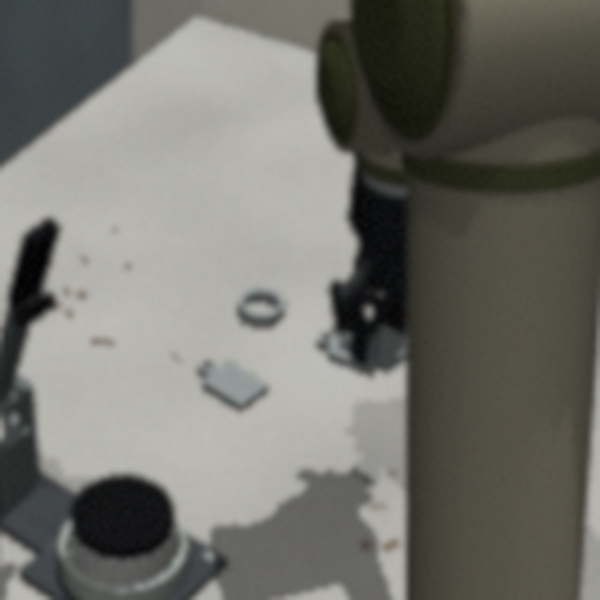

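>>> apply_moves --pt "1.25 -3.85 0 0" --pt "1.25 -3.85 0 0" --pt "1.25 -3.85 0 0" --pt "1.25 -3.85 0 0" --pt "1.25 -3.85 0 0" --pt "1.25 -3.85 0 0" --pt "0 0 0 0"

```text
time_s: 5.55
eef_pos: [520.9, 4.8, 200.0]
ee_rot: [-0.001, 0.998, -0.068, -0.001]
force: [-0.8, 0.1, -1.8]
grip_width: 0.455
```

Run:
```python
from h import *
go(521.5,0.6,145)
s=snap('side','side3.png')
cv2.imwrite('pics/v3.png',cv2.resize(s['img'][80:280,220:420,::-1],(600,600),interpolation=4))
```

```text
t 5.55 pos [520.9   4.8 200. ] yaw -7.76 grip 0.45474019064697585 F [-0.8  0.1 -1.8] tool delta cm [0.13 0.41 5.5 ]
```

View pics/v3.png

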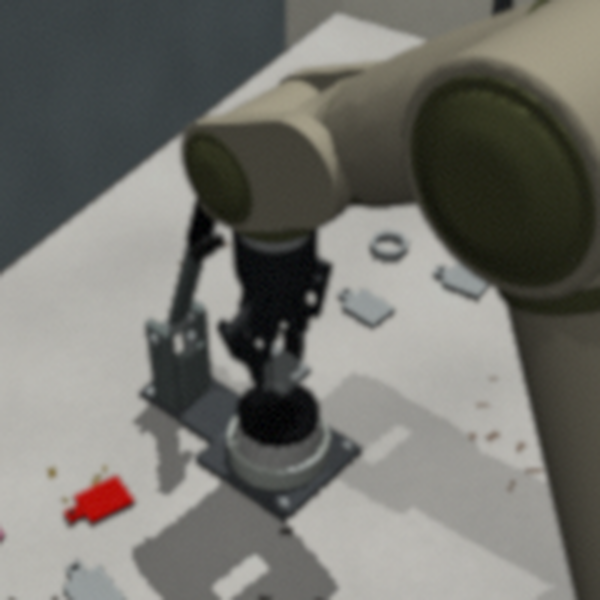

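>>> apply_moves --pt "0 0 2.5 0" --pt "0 0 2 0" --pt "0 0 0.5 0" --pt "0 0 0 0"

```text
time_s: 6.0
eef_pos: [519.9, 0.5, 151.0]
ee_rot: [-0.0, 0.998, -0.071, -0.001]
force: [-0.2, 0.4, -1.4]
grip_width: 0.452
```

Run:
```python
from h import *
go(521.5,0.6,140)
```

```text
t 6.0 pos [5.199e+02 5.000e-01 1.510e+02] yaw -8.09 grip 0.451778144815788 F [-0.2  0.4 -1.4] tool delta cm [ 0.16 -0.03  1.1 ]
```

>>> apply_moves --pt "0.15 0 0.5 0" --pt "0 0 0.2 0" --pt "0 0 0.1 0" --pt "0 0 0 0"

```text
time_s: 6.4
eef_pos: [522.4, 0.5, 146.2]
ee_rot: [0.0, 0.998, -0.07, 0.001]
force: [-6.6, -0.7, 17.3]
grip_width: 0.455
```

>>> apply_moves --pt "0 0 0.15 0" --pt "0 0 0 0"

```text
time_s: 6.6
eef_pos: [522.5, 0.5, 146.1]
ee_rot: [0.001, 0.998, -0.07, 0.001]
force: [-13.1, -0.7, 31.6]
grip_width: 0.456
```

>>> apply_moves --pt "0 0 0.15 0" --pt "0 0 0 0"

```text
time_s: 6.8
eef_pos: [523.3, 0.4, 145.3]
ee_rot: [0.001, 0.998, -0.07, 0.003]
force: [-10.4, -0.0, 34.4]
grip_width: 0.457
```

>>> apply_moves --pt "0 0 0.15 0" --pt "0 0 0 0"

```text
time_s: 7.0
eef_pos: [523.3, 0.4, 145.2]
ee_rot: [0.001, 0.998, -0.07, 0.003]
force: [-18.5, 1.4, 50.4]
grip_width: 0.451
```

>>> apply_moves --pt "0 0 -0.5 0" --pt "0 0 -0.1 0" --pt "0 0 0 0"

```text
time_s: 7.3
eef_pos: [522.1, 0.8, 145.6]
ee_rot: [0.0, 0.998, -0.07, 0.0]
force: [0.8, -1.0, 1.3]
grip_width: 0.459
```

Run:
```python
from h import *
go(521.5,0.6,140)
s=snap('side','side4.png')
c=snap('top','top4.png')
cv2.imwrite('pics/v4.png',np.hstack([cv2.resize(s['img'][130:250,250:350,::-1],(500,600),interpolation=4),cv2.resize(c['img'][120:240,270:330,::-1],(300,600),interpolation=4)]))
```

```text
t 7.3 pos [522.1   0.8 145.6] yaw -8.05 grip 0.45906851737064036 F [ 0.8 -1.   1.3] tool delta cm [-0.06  0.03  0.56]
```

View pics/v4.png

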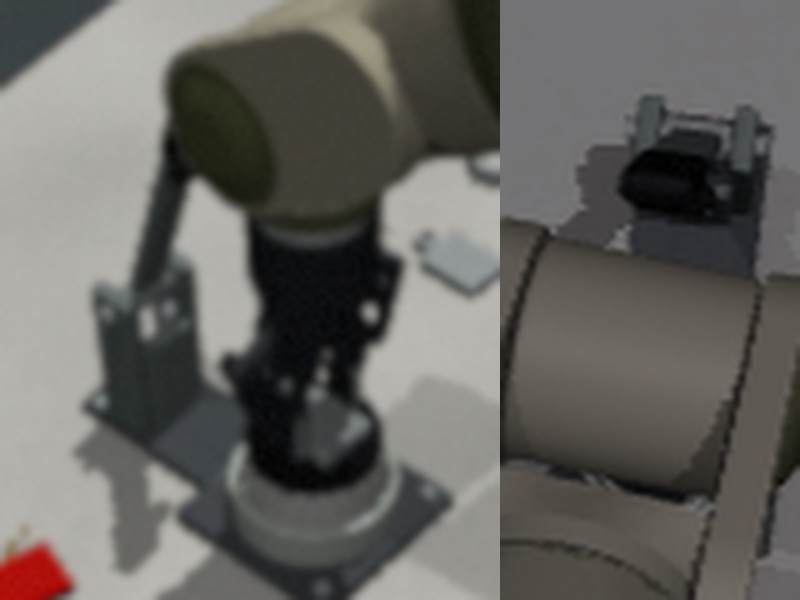

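Run:
```python
from h import *
s=load('side4.png');a=load('side3.png');b=load('side2.png')
f=lambda im:np.clip(im.astype(float)*1.6,0,255).astype(np.uint8)[:,:,::-1]
cv2.imwrite('pics/v5.png',np.hstack([cv2.resize(f(s['img'][195:245,285:340]),(400,364),interpolation=4),cv2.resize(f(a['img'][180:230,285:340]),(400,364),interpolation=4)]))
```

```text
(no output)
```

View pics/v5.png

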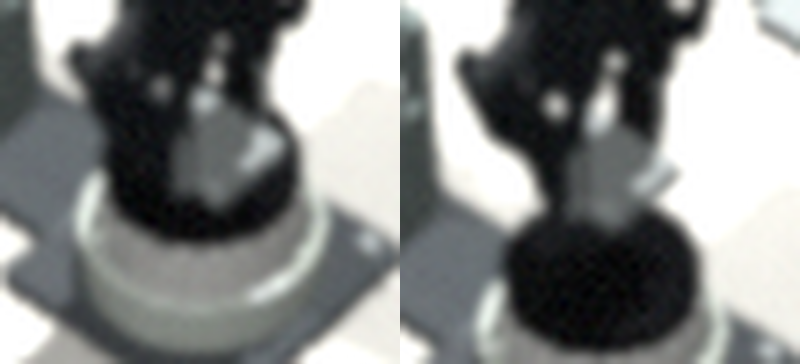

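```bash
cat >> h.py <<'E'
def overlay(c,pos,yaw,box,W,pitch=0,col=(0,255,0),im=None):
    m=np.array([(25,20,0),(25,8,0),(42,8,0),(42,-8,0),(25,-8,0),(25,-20,0),(-25,-20,0),(-25,20,0)],float)
    M=R.from_euler('ZY',[yaw,pitch],degrees=True).as_matrix()
    x0,y0,x1,y1=box; k=W/(x1-x0)
    if im is None:
        im=np.clip(c['img'][y0:y1,x0:x1,::-1].astype(float)*1.6,0,255).astype(np.uint8); im=cv2.resize(im,None,fx=k,fy=k,interpolation=4)
    for z in (0,10):
        q=m.copy();q[:,2]=z; p=proj(c,q@M.T+np.array(pos)); p=((p-[x0,y0]+.5)*k*8).astype(int)
        cv2.polylines(im,[p.reshape(-1,1,2).astype(np.int32)],True,col if z else (0,0,255),1,cv2.LINE_AA,3)
    return im
E
python3 - <<'E'
from h import *
a=overlay(load('side4.png'),(522,.6,73.5),-8,(280,190,340,250),400)
b=overlay(load('side2.png'),(414.5,-217.5,132.5),-8,(350,140,410,200),400)
cv2.imwrite('pics/v6.png',np.hstack([a,b]))
E
```

```text
(no output)
```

View pics/v6.png

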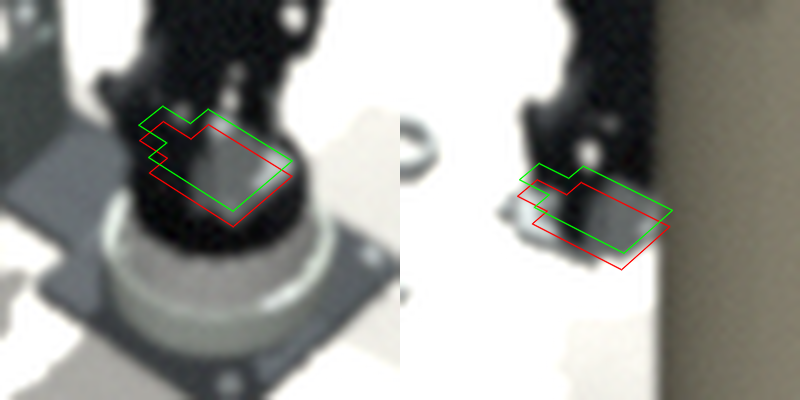

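>>> apply_moves --pt "0 0 0.1 0" --pt "0 0 0.1 0" --pt "0 0 0.1 0" --pt "0 0 0 0" --force 20

```text
time_s: 7.8
eef_pos: [522.1, 0.8, 145.3]
ee_rot: [0.0, 0.998, -0.07, 0.0]
force: [-13.8, 1.0, 34.9]
grip_width: 0.45
```

>>> apply_moves --pt "0 0 0.1 0" --pt "0 0 0.1 0" --pt "0 0 0 0"

```text
time_s: 8.1
eef_pos: [522.2, 0.8, 145.2]
ee_rot: [0.001, 0.998, -0.07, 0.001]
force: [-22.5, 2.3, 55.3]
grip_width: 0.453
```

>>> apply_moves --pt "0 0 -0.3 0" --pt "0 0 -0.1 0" --pt "0 0 0 0"

```text
time_s: 8.4
eef_pos: [522.2, 0.8, 145.3]
ee_rot: [0.0, 0.998, -0.07, 0.001]
force: [-3.5, -0.5, 13.8]
grip_width: 0.451
```

>>> apply_moves --pt "0 0 0 0" --pt "0 0 0 0" --pt "0 0 0 0" --pt "0 0 0 0" --grip 5.5

```text
time_s: 8.8
eef_pos: [521.9, 0.9, 144.1]
ee_rot: [-0.0, 0.998, -0.07, -0.0]
force: [0.4, 0.2, 0.5]
grip_width: 0.643
```

>>> apply_moves --pt "0 0 -1 0" --pt "0 0 -3 0" --pt "0 0 -4 0" --pt "0 0 -4 0" --pt "0 0 0 0"

```text
time_s: 9.3
eef_pos: [523.3, 0.7, 270.2]
ee_rot: [0.001, 0.998, -0.07, 0.005]
force: [0.2, -0.3, 0.5]
grip_width: 0.644
```

>>> apply_moves --pt "0 4 0 0" --pt "0 4.8 0 0" --pt "0 4.8 0 0" --pt "0 4.8 0 0" --pt "0 4.8 0 0" --pt "0 0 0 0"

```text
time_s: 9.9
eef_pos: [488.3, -233.5, 264.2]
ee_rot: [0.001, 0.997, -0.073, -0.0]
force: [0.2, 0.9, -0.4]
grip_width: 0.641
```

Run:
```python
from h import *
go(560,-242,140)
s=snap('side','side7.png')
c=snap('top','top7.png')
a=overlay(s,(522,.6,73),-8,(270,180,350,260),400)
b=overlay(c,(522,.6,73),-8,(270,160,340,230),400)
cv2.imwrite('pics/v7.png',np.hstack([a,b]))
```

```text
t 9.9 pos [ 488.3 -233.5  264.2] yaw -8.36 grip 0.6411515717640777 F [ 0.2  0.9 -0.4] tool delta cm [ 7.22 -0.21 12.42]
```

View pics/v7.png

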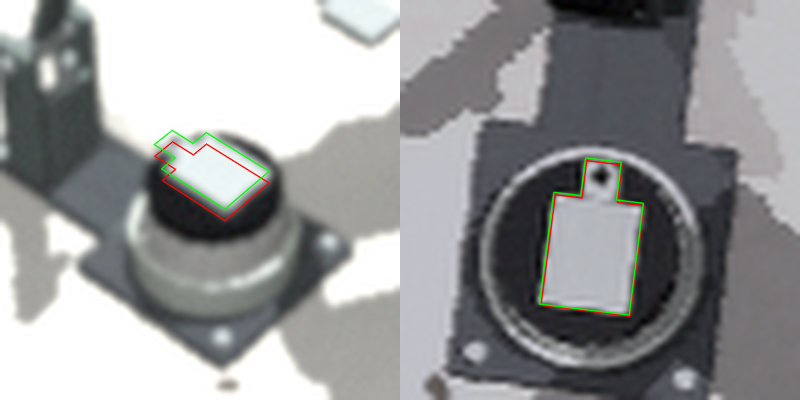

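>>> apply_moves --pt "-2 0 4 0" --pt "0 0 4 0" --pt "0 0 4 0" --pt "0 0 4 0" --pt "0 0 2 0" --pt "0 0 0.3 0" --pt "0 0 0 0" --grip 0

```text
time_s: 10.7
eef_pos: [470.1, -225.2, 81.9]
ee_rot: [-0.0, 0.998, -0.069, 0.0]
force: [-0.7, -0.2, 0.9]
grip_width: 0.0
```

>>> apply_moves --pt "0 0 0.2 0" --pt "0 0 0.2 0" --pt "0 0 0 0"

```text
time_s: 11.0
eef_pos: [469.8, -226.0, 77.9]
ee_rot: [0.0, 0.998, -0.07, 0.0]
force: [0.7, -0.8, 0.3]
grip_width: 0.0
```

>>> apply_moves --pt "0 0 0.2 0" --pt "0 0 0.1 0" --pt "0 0 0 0"

```text
time_s: 11.3
eef_pos: [469.6, -226.0, 74.3]
ee_rot: [-0.0, 0.998, -0.07, -0.0]
force: [0.2, -0.4, 0.9]
grip_width: 0.0
```

>>> apply_moves --pt "0 0 0.2 0" --pt "0 0 0 0"

```text
time_s: 11.5
eef_pos: [469.8, -226.1, 72.7]
ee_rot: [0.0, 0.998, -0.07, 0.0]
force: [-1.5, 0.6, 4.8]
grip_width: 0.0
```

>>> apply_moves --pt "0 0 0.1 0" --pt "0 0 0 0"

```text
time_s: 11.7
eef_pos: [469.8, -226.1, 72.6]
ee_rot: [0.0, 0.998, -0.07, 0.0]
force: [-4.2, 3.5, 16.4]
grip_width: -0.002
```

>>> apply_moves --pt "0 0 -3 0" --pt "0 0 -4 0" --pt "0 0 -4 0" --pt "0 -4.6 -2 0" --pt "1 -4.6 0 0" --pt "1 -4.6 0 0" --pt "0 -4.6 0 0" --pt "0 -4.7 0 0"

```text
time_s: 12.5
eef_pos: [521.9, 1.5, 201.3]
ee_rot: [0.0, 0.998, -0.07, 0.0]
force: [0.3, 0.4, 0.2]
grip_width: -0.002
```

>>> apply_moves --pt "0 0 2 0" --pt "0 0 1.7 0" --pt "0 0 0 0"

```text
time_s: 12.8
eef_pos: [520.9, 0.2, 162.5]
ee_rot: [-0.0, 0.998, -0.07, -0.002]
force: [0.1, 0.0, 0.8]
grip_width: -0.003
```

>>> apply_moves --pt "0 0 0.3 0" --pt "0 0 0.1 0" --pt "0 0 0 0"

```text
time_s: 13.1
eef_pos: [522.0, -0.5, 160.9]
ee_rot: [0.0, 0.998, -0.07, 0.0]
force: [-0.6, -0.4, 0.7]
grip_width: 0.002
```

>>> apply_moves --pt "0 0 0.15 0" --pt "0 0 0 0"

```text
time_s: 13.3
eef_pos: [521.8, -0.4, 159.0]
ee_rot: [0.0, 0.998, -0.07, 0.0]
force: [-0.6, 0.5, 0.8]
grip_width: -0.002
```

>>> apply_moves --pt "0 0 0.15 0" --pt "0 0 0 0"

```text
time_s: 13.5
eef_pos: [521.7, -0.3, 157.2]
ee_rot: [-0.0, 0.998, -0.07, -0.0]
force: [-0.2, -0.5, 0.5]
grip_width: 0.0
```

>>> apply_moves --pt "0 0 0.15 0" --pt "0 0 0 0"

```text
time_s: 13.7
eef_pos: [521.9, -0.3, 156.6]
ee_rot: [0.0, 0.998, -0.07, 0.0]
force: [-3.8, 0.8, 8.8]
grip_width: 0.004
```

>>> apply_moves --pt "0 0 0.15 0" --pt "0 0 0 0"

```text
time_s: 13.9
eef_pos: [521.9, -0.2, 156.5]
ee_rot: [0.0, 0.998, -0.07, 0.0]
force: [-8.4, 0.8, 23.3]
grip_width: 0.001
```

>>> apply_moves --pt "0 0 0.15 0" --pt "0 0 0 0"

```text
time_s: 14.1
eef_pos: [521.9, -0.2, 156.4]
ee_rot: [0.0, 0.998, -0.07, 0.001]
force: [-16.9, 1.5, 39.1]
grip_width: -0.001
```

>>> apply_moves --pt "0 0 -0.5 0" --pt "0 0 -2.5 0" --pt "0 0 -3.5 0" --pt "1 4 0 0" --pt "1 4 0 0" --pt "1.2 4 0 0" --pt "2 4 0 0" --pt "2 4 0 0" --grip 6.0

```text
time_s: 14.9
eef_pos: [565.2, -210.1, 217.9]
ee_rot: [-0.0, 0.998, -0.07, 0.0]
force: [0.7, -0.0, 0.4]
grip_width: 0.702
```

>>> apply_moves --pt "0 3.4 0 0" --pt "0 0 0 1.5" --pt "0 0 4 0" --pt "0 0 2 0" --pt "0 0 0 0"

```text
time_s: 15.4
eef_pos: [559.3, -240.7, 155.0]
ee_rot: [-0.002, 0.997, -0.083, -0.003]
force: [-0.4, 0.4, 0.3]
grip_width: 0.705
```

Run:
```python
from h import *
go(560.4,-242.4,72.3)
```

```text
t 15.4 pos [ 559.3 -240.7  155. ] yaw -9.55 grip 0.7051150726618928 F [-0.4  0.4  0.3] tool delta cm [0.18 0.17 8.27]
```

>>> apply_moves --pt "0 0 3.5 0" --pt "0 0 2 0" --pt "0 0 1 0" --pt "0 0 0 0"

```text
time_s: 15.8
eef_pos: [560.4, -241.7, 92.9]
ee_rot: [-0.0, 0.997, -0.083, -0.0]
force: [-0.1, 0.0, 1.1]
grip_width: 0.703
```

Run:
```python
from h import *
go(560.4,-242.4,72.3)
```

```text
t 15.8 pos [ 560.4 -241.7   92.9] yaw -9.53 grip 0.7034693692830138 F [-0.1  0.   1.1] tool delta cm [0.01 0.07 2.06]
```

>>> apply_moves --pt "0 0.05 1.2 0" --pt "0 0 0.6 0" --pt "0 0 0.2 0" --pt "0 0 0 0" --pt "0 0 0 0"

```text
time_s: 16.3
eef_pos: [560.4, -242.6, 73.2]
ee_rot: [0.0, 0.997, -0.083, 0.0]
force: [0.7, 0.4, -0.5]
grip_width: 0.702
```

>>> apply_moves --pt "0 0 0 0" --pt "0 0 0 0" --pt "0 0 0 0" --pt "0 0 0 0" --pt "0 0 0 0" --grip 3.0 --force 40

```text
time_s: 16.8
eef_pos: [560.5, -242.7, 73.5]
ee_rot: [0.0, 0.997, -0.083, 0.0]
force: [0.1, 0.4, 6.2]
grip_width: 0.456
```

>>> apply_moves --pt "0 0 -0.5 0" --pt "0 0 -3 0" --pt "0 0 -4.5 0" --pt "0 0 -4.5 0" --pt "0 0 -1 -1.5" --pt "0 -3 0 0" --pt "-1.4 -4 0 0" --pt "-1.4 -4 0 0"

```text
time_s: 17.6
eef_pos: [547.2, -128.5, 207.0]
ee_rot: [-0.0, 0.998, -0.07, -0.001]
force: [1.8, 1.0, -0.7]
grip_width: 0.456
```

>>> apply_moves --pt "-1.4 -4 0 0" --pt "-1.4 -4 0 0" --pt "-1.4 -3 0 0" --pt "-0.2 -1.5 0 0" --pt "0 0 0 0" --pt "0 0 0 0"

```text
time_s: 18.2
eef_pos: [522.2, -0.4, 207.6]
ee_rot: [0.0, 0.998, -0.07, -0.0]
force: [-1.0, 0.5, -1.1]
grip_width: 0.455
```

Run:
```python
from h import *
go(522,.6,162)
```

```text
t 18.2 pos [ 5.222e+02 -4.000e-01  2.076e+02] yaw -8.04 grip 0.4545334392405683 F [-1.   0.5 -1.1] tool delta cm [-0.03 -0.1   4.56]
```

>>> apply_moves --pt "0 -0.1 2 0" --pt "0 0 1.5 0" --pt "0 0 1 0" --pt "0 0 0 0"

```text
time_s: 18.6
eef_pos: [521.8, 0.4, 161.6]
ee_rot: [-0.0, 0.997, -0.071, -0.001]
force: [0.1, 1.1, -1.1]
grip_width: 0.456
```

>>> apply_moves --pt "0 0 0.2 0" --pt "0 0 0.1 0" --pt "0 0 0 0"

```text
time_s: 18.9
eef_pos: [522.2, 1.1, 160.2]
ee_rot: [0.0, 0.998, -0.07, 0.0]
force: [0.5, 0.1, -1.0]
grip_width: 0.451
```

>>> apply_moves --pt "0 0 0.15 0" --pt "0 0 0 0"

```text
time_s: 19.1
eef_pos: [522.0, 1.3, 158.4]
ee_rot: [0.0, 0.998, -0.07, 0.0]
force: [0.6, 0.3, -1.1]
grip_width: 0.456
```

>>> apply_moves --pt "0 0.05 0.15 0" --pt "0 0 0 0"

```text
time_s: 19.3
eef_pos: [522.1, 0.9, 157.5]
ee_rot: [-0.0, 0.998, -0.07, 0.0]
force: [-1.7, 1.5, 5.2]
grip_width: 0.452
```

>>> apply_moves --pt "0 0 0.1 0" --pt "0 0 0 0"

```text
time_s: 19.5
eef_pos: [522.1, 0.9, 157.4]
ee_rot: [-0.0, 0.998, -0.07, 0.0]
force: [-6.6, 1.9, 15.1]
grip_width: 0.452
```

>>> apply_moves --pt "0 0 -0.1 0" --pt "0 0 0 0" --pt "0 0 0 0" --pt "0 0 0 0" --pt "0 0 0 0" --grip 5.5

```text
time_s: 20.0
eef_pos: [521.9, 0.7, 156.7]
ee_rot: [-0.0, 0.998, -0.07, -0.0]
force: [0.7, 0.8, -0.7]
grip_width: 0.644
```

>>> apply_moves --pt "0 0 -1 0" --pt "0 0 -3 0" --pt "-2 0 -4 0" --pt "-3 3 0 0" --pt "-3 4 0 0" --pt "-1 4.5 0 0" --pt "0 4.5 0 0" --pt "0 0 0 0"

```text
time_s: 20.8
eef_pos: [409.7, -149.1, 237.8]
ee_rot: [0.001, 0.997, -0.073, 0.001]
force: [0.4, 0.7, -0.1]
grip_width: 0.644
```

Run:
```python
from h import *
go(560,-242,140)
s=snap('side','side8.png')
c=snap('top','top8.png')
a=overlay(s,(522,.6,84),-8,(265,150,345,240),400)
b=overlay(c,(522,.6,84),-8,(270,150,350,240),400)
cv2.imwrite('pics/v8.png',np.hstack([a,b]))
cv2.imwrite('pics/v8s.png',cv2.resize(s['img'][100:260,240:440,::-1],(800,640)[0:2] if 0 else (750,600),interpolation=4))
```

```text
t 20.8 pos [ 409.7 -149.1  237.8] yaw -8.35 grip 0.6439278798307994 F [ 0.4  0.7 -0.1] tool delta cm [16.2   6.99  9.82]
```

View pics/v8.png

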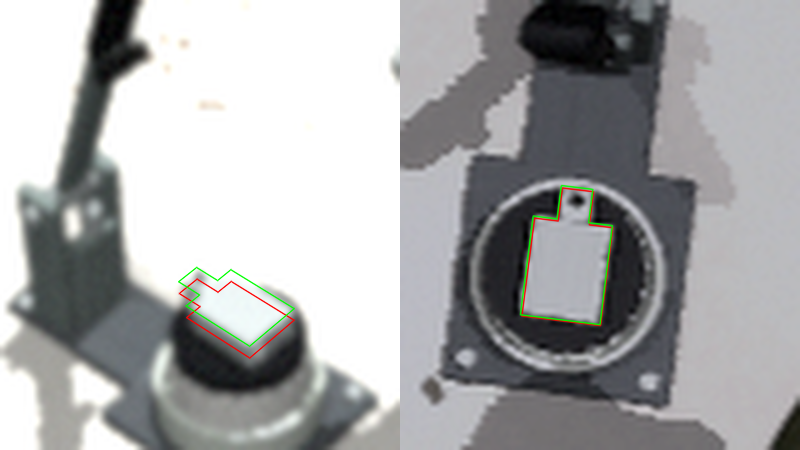

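View pics/v8s.png

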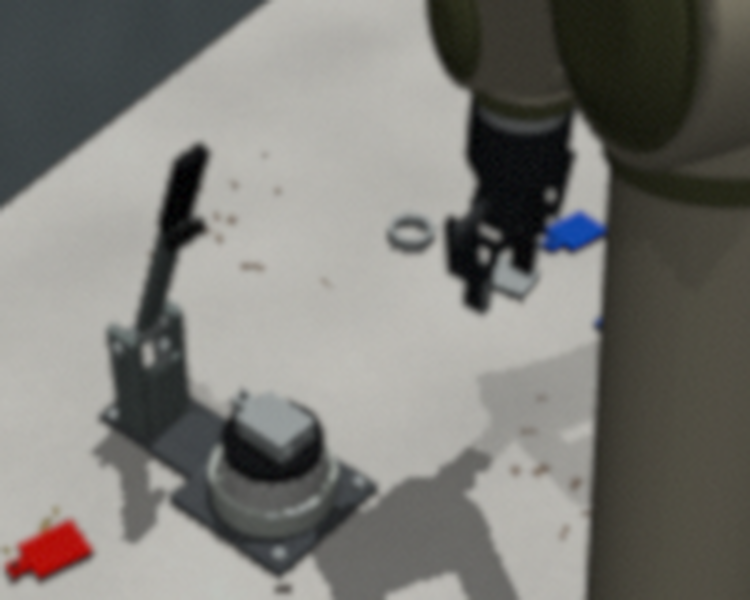

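>>> apply_moves --pt "0 0 -4.5 0" --pt "0 0 -4.5 0" --pt "0 0 -4.5 0" --pt "0 0 -4.5 0" --pt "0 0 -2 0" --pt "0 0 0 0" --grip 0

```text
time_s: 21.5
eef_pos: [410.8, -143.9, 439.7]
ee_rot: [0.001, 0.998, -0.069, 0.002]
force: [0.2, -0.5, 0.1]
grip_width: -0.0
```

Run:
```python
from h import *
go(639,-16,440)
a=np.radians(-8.2); 
def w(th,r=190):
    xf=140-r*np.cos(th)+7*np.sin(th)+11; z=105+r*np.sin(th)+7*np.cos(th)+73
    return xf,z
for th in np.r_[1.25:0:-0.1]: print(round(th,2),np.round(w(th),1))
```

```text
t 21.5 pos [ 410.8 -143.9  439.7] yaw -7.92 grip -0.00014252475670667239 F [ 0.2 -0.5  0.1] tool delta cm [ 20.84 -15.81   0.03]
1.25 [ 97.7 360.5]
1.15 [ 79.8 354.3]
1.05 [ 62.5 346.3]
0.95 [ 46.2 336.6]
0.85 [ 30.9 325.4]
0.75 [ 16.8 312.6]
0.65 [  4.  298.6]
0.55 [ -7.3 283.3]
0.45 [-17.  266.9]
0.35 [-25.1 249.7]
0.25 [-31.4 231.8]
0.15 [-35.8 213.3]
0.05 [-38.4 194.5]
```

>>> apply_moves --pt "3.4 -2.6 0 0" --pt "3.4 -2.6 0 0" --pt "3.5 -2.6 0 0" --pt "3.5 -2.6 0 0" --pt "3.5 -2.7 0 0" --pt "3.5 -2.7 0 0" --pt "0 0 0 0" --pt "0 0 0 0"

```text
time_s: 22.3
eef_pos: [638.9, -16.3, 434.6]
ee_rot: [-0.0, 0.998, -0.069, -0.002]
force: [1.1, 0.2, 0.5]
grip_width: 0.002
```

Run:
```python
from h import *
go(639,-16,360)
s=snap('side','side9.png')
c=snap('top','top9.png')
cv2.imwrite('pics/v9.png',np.hstack([cv2.resize(s['img'][60:240,230:350,::-1],(400,600),interpolation=4),cv2.resize(c['img'][90:270,250:370,::-1],(400,600),interpolation=4)]))
```

```text
t 22.3 pos [638.9 -16.3 434.6] yaw -7.92 grip 0.002462366871081773 F [1.1 0.2 0.5] tool delta cm [ 0.03 -0.03  7.46]
```

View pics/v9.png

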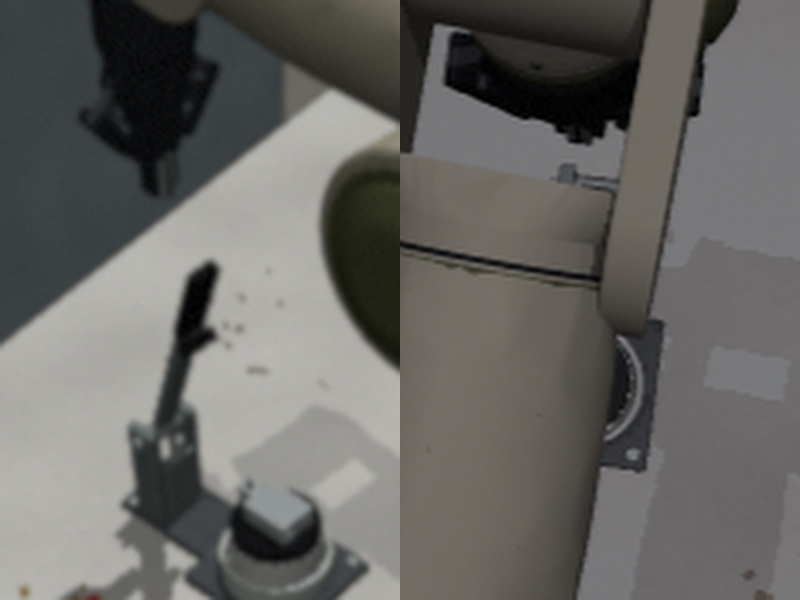

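>>> apply_moves --pt "0 0 2 0" --pt "0 0 2.5 0" --pt "0 0 2.5 0" --pt "0 0 0.5 0" --pt "0 0 0 0"

```text
time_s: 22.9
eef_pos: [637.8, -18.0, 362.5]
ee_rot: [-0.0, 0.998, -0.07, -0.0]
force: [0.3, -0.1, 0.7]
grip_width: -0.002
```

Run:
```python
from h import *
go(619,-13,360)
s=snap('side','side10.png')
cv2.imwrite('pics/v10.png',cv2.resize(s['img'][60:240,230:350,::-1],(400,600),interpolation=4))
```

```text
t 22.9 pos [637.8 -18.  362.5] yaw -8.08 grip -0.0016924415480027146 F [ 0.3 -0.1  0.7] tool delta cm [-1.94 -0.23  0.25]
```

View pics/v10.png

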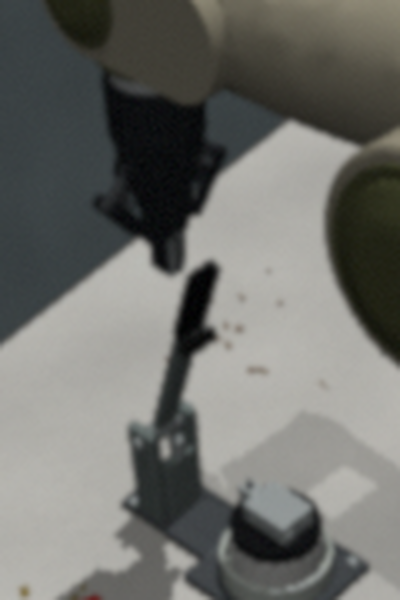

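>>> apply_moves --pt "-1 -0.1 0 0" --pt "-1 -0.1 0.2 0" --pt "-0.9 0 0.3 0" --pt "-0.9 0 0.3 0" --pt "-0.85 0 0.4 0" --pt "-0.85 0 0.4 0" --pt "-1.6 0 1.0 0" --pt "0 0 0 0"

```text
time_s: 23.75
eef_pos: [567.6, -5.7, 337.2]
ee_rot: [0.0, 0.998, -0.07, 0.001]
force: [0.6, 1.4, 1.6]
grip_width: 0.003
```

Run:
```python
from h import *
go(619,-13,360)
s=snap('side','side11.png')
cv2.imwrite('pics/v11.png',cv2.resize(s['img'][60:240,230:350,::-1],(400,600),interpolation=4))
```

```text
t 23.75 pos [567.6  -5.7 337.2] yaw -8.05 grip 0.003442445688339251 F [0.6 1.4 1.6] tool delta cm [ 5.19  0.   -2.27]
```

View pics/v11.png

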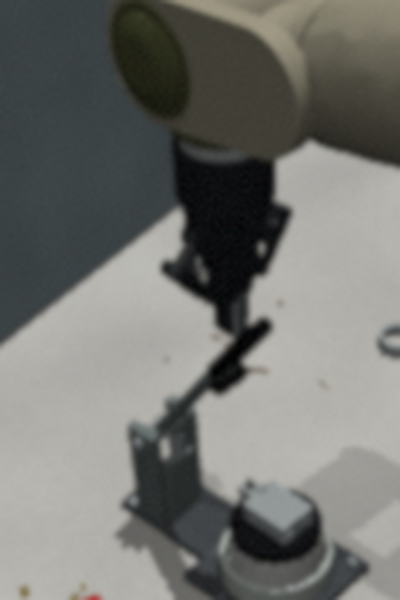

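>>> apply_moves --pt "-1.5 0 1.1 0" --pt "-1.4 0 1.3 0" --pt "-1.3 0 1.4 0" --pt "-1.1 0 1.5 0" --pt "-1.0 0 1.6 0" --pt "-0.8 0 1.7 0" --pt "0 0 0 0"

```text
time_s: 24.5
eef_pos: [498.1, 4.1, 249.5]
ee_rot: [-0.0, 0.998, -0.07, -0.001]
force: [0.3, 0.9, 1.5]
grip_width: -0.002
```

>>> apply_moves --pt "-0.6 0 1.0 0" --pt "0 0 0.8 0" --pt "-0.3 0 0.8 0" --pt "0 0 0 0"

```text
time_s: 24.9
eef_pos: [489.4, 5.3, 223.4]
ee_rot: [-0.0, 0.998, -0.07, -0.0]
force: [1.3, 0.2, 0.7]
grip_width: -0.003
```

Run:
```python
from h import *
go(484,6,197)
s=snap('side','side12.png')
cv2.imwrite('pics/v12.png',cv2.resize(s['img'][100:280,230:350,::-1],(400,600),interpolation=4))
```

```text
t 24.9 pos [489.4   5.3 223.4] yaw -8.05 grip -0.0033926414014543572 F [1.3 0.2 0.7] tool delta cm [-0.54  0.    2.64]
```

View pics/v12.png

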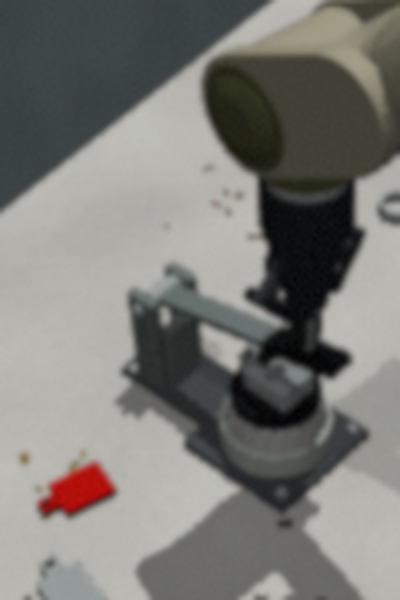

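>>> apply_moves --pt "-0.2 0 0.6 0" --pt "-0.2 0 0.6 0" --pt "0 0 0.6 0" --pt "0 0 0 0"

```text
time_s: 25.35
eef_pos: [484.9, 6.0, 204.9]
ee_rot: [-0.0, 0.998, -0.07, -0.001]
force: [-1.6, -0.2, 2.0]
grip_width: -0.001
```

>>> apply_moves --pt "0 0 0.2 0" --pt "0 0 0.2 0" --pt "0 0 0 0"

```text
time_s: 25.65
eef_pos: [485.2, 5.9, 201.7]
ee_rot: [-0.0, 0.998, -0.07, -0.0]
force: [-1.2, -0.3, 2.0]
grip_width: 0.003
```

>>> apply_moves --pt "0 0 0.2 0" --pt "0 0 0 0"

```text
time_s: 25.85
eef_pos: [485.3, 5.9, 199.7]
ee_rot: [-0.0, 0.998, -0.07, 0.0]
force: [-0.7, 0.0, 1.6]
grip_width: -0.002
```

>>> apply_moves --pt "0 0 0.2 0" --pt "0 0 0 0"

```text
time_s: 26.05
eef_pos: [485.3, 5.9, 197.7]
ee_rot: [-0.0, 0.998, -0.07, 0.0]
force: [-0.8, 0.2, 1.3]
grip_width: 0.001
```

>>> apply_moves --pt "0 0 0.2 0" --pt "0 0 0 0"

```text
time_s: 26.25
eef_pos: [485.3, 5.9, 196.2]
ee_rot: [0.0, 0.998, -0.07, 0.0]
force: [-1.9, 1.6, 6.8]
grip_width: 0.001
```

>>> apply_moves --pt "0 0 0.15 0" --pt "0 0 0 0"

```text
time_s: 26.45
eef_pos: [485.4, 5.9, 195.9]
ee_rot: [0.0, 0.998, -0.07, 0.0]
force: [-7.5, 0.5, 19.4]
grip_width: -0.0
```

>>> apply_moves --pt "0 0 0.15 0" --pt "0 0 0 0"

```text
time_s: 26.65
eef_pos: [485.4, 6.0, 195.6]
ee_rot: [0.0, 0.998, -0.07, 0.001]
force: [-13.3, 2.2, 32.5]
grip_width: 0.002
```

>>> apply_moves --pt "0 0 -0.1 0" --pt "0 0 0 0" --pt "0 0 0 0" --pt "0 0 0 0" --pt "0 0 0 0"

```text
time_s: 27.15
eef_pos: [485.4, 5.9, 195.8]
ee_rot: [0.0, 0.998, -0.07, 0.001]
force: [-9.0, 0.4, 23.1]
grip_width: 0.0
```

Run:
```python
from h import *
s=snap('side','side13.png');c=snap('top','top13.png')
go(485,6,195)
cv2.imwrite('pics/v13.png',np.hstack([cv2.resize(s['img'][170:250,260:340,::-1],(400,400),interpolation=4),cv2.resize(c['img'][130:290,190:470,::-1],(400,229),interpolation=4).repeat(1,0) if 0 else cv2.resize(c['img'][130:290,190:350,::-1],(400,400),interpolation=4)]))
```

```text
t 27.25 pos [485.4   5.9 195.8] yaw -8.03 grip -0.0015732932647501859 F [-9.5  1.5 23.7] tool delta cm [-0.04 -0.    0.08]
```

View pics/v13.png

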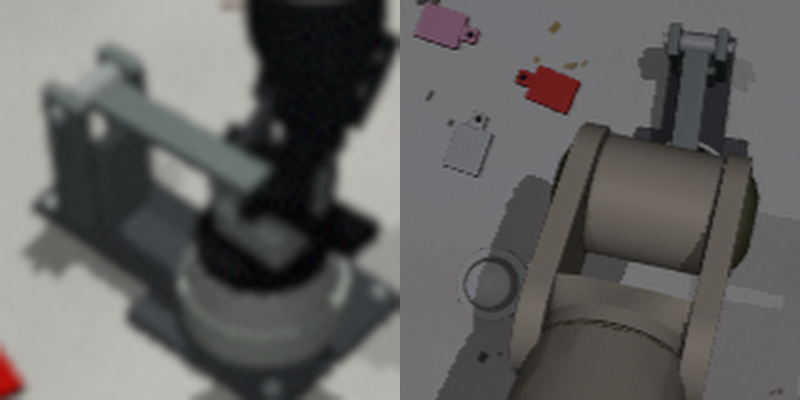

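View pics/side13.png

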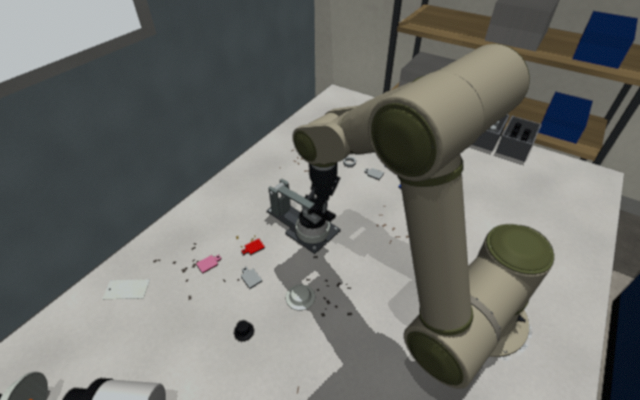

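The pictures show the arm down almost level, with its bumper on the two-shim stack. The spare shims (375,173) and (252,278), the cover, the collar and the ring are where they started. The force is steady at about 23 N, so I'm handing in.

Run:
```python
from h import *
ctrl.finish_job(); print(readout.sense()['force'])
```

```text
the job is handed in; nothing more can be done
the job is handed in; nothing more can be done
```

I stacked two of the grey steel shims squarely on the lid. I then swung the hold-down arm down with closed fingers and handed in while pressing on its grip, at about 27 s of the 72 s allowed.

- **Number of shims:** touching the bench and then the first shim's top put the lid about 74 mm up, so the gap is about 11 mm. One 10 mm shim falls short of that and two clamp.
- **Clamping:** the arm met the stack with the fingertip height matching about 0.064 rad, under the 0.095 rad limit and before the stop. At hand-in the push was steady at about 23 N at the wrist.
- **Stack position:** an overlay on the top picture, taken before I clamped, put the stack within 1–2 mm of the lid centre and level. With the arm down the stack is partly hidden, but in the side view it looks undisturbed.
- **Other things:** in the last pictures the two spare shims lie flat on the bench. The flange cover, lock collar, hose ring and the coloured look-alikes I could see are where they started; the two blue ones I did not check.

Two things disagreed or went less cleanly:
- **Lid height:** camera triangulation put the lid at about 66 mm, against 74 mm by touch. The side camera is a few mm off the top camera, so I trusted the touch. Two shims are right for either height, though at 66 mm only by about 1 mm.
- **First placing:** the force at the wrist briefly reached about 55 N through the held shim, which is under the 120 N wrist limit.

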